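Uncover and set the counter of the fence stop

TASK

On the fence-stop unit, first swing the flat steel cover sideways on its screw until it is well clear of the whole counter window. Then push the spoked wheel round until the drum shows three bars centred in the window. Leave the cover swung open and do not shift the loose things on the bench.

Things in the scene. Friction and masses are not known exactly. Their poses are not given: they have to be found in the camera images.
- housing: Grey cast housing of the fence-stop unit, fixed to the bench, 170 (x) x 140 (y) x 130 mm high, flat top, on a 200 mm long base plate. Origin at the centre of its underside; x points away from its front, z up. At its +x end two rods and a 90 mm high wooden stop block stick out, to 225 mm from the origin.
- window (a point): Centre of the rectangular window (34 mm along housing x, 44 mm along y) in the middle of the housing's top, 130 mm above the bench; axes are those of the housing. The white drum shows through it 10 mm below the top, with one to four black bars (16 x 5 mm, side by side along y) on each quarter. Small dark index marks beside the window's y ends show its centre line.
- pivot (a point): Head of the cover's one pivot screw (18 mm across), 60 mm from the window along housing +x; axes are those of the housing. The cover turns level about this point.
- cover (a joint): Turn of the cover about its screw. 0: it points along housing -x and lies over the window. It grows, clockwise seen from above, as the peg goes towards housing +y; end stop at 1.85. The window is all clear from 1.15 on. Friction (about 0.12 N m) holds it where it is left.
- hub (a point): Centre of the spoked wheel beside the housing (on its -y side, 48 mm outside the wall), 78 mm above the bench, on the level axis that runs along housing y; axes are those of the housing. Four steel spokes at 90 degrees, 10 mm thick, each ending in a black ball of 20 mm centred 60 mm from the axis (reach 70 mm); the wheel's boss is 32 mm across.
- counter (a joint): Turn of drum and wheel together; grows as the top of the wheel moves towards housing +x. 0 shows one bar centred in the window, 1.571 two, 3.142 three, 4.712 four. At each of these values one spoke stands straight up. Stops at -0.3 and 5.0. Friction (about 0.1 N m) holds it where it is left. A ball far below the top jams by friction if pushed level: follow its arc.
- cover_peg (a point): Middle of the plain steel peg that stands up at the cover's free end, 88 mm from the pivot: 12 mm thick, rising 24 mm above the plate (this point is 12 mm above the plate). The cover is a flat steel plate 114 x 58 x 4 mm, its underside 1.5 mm above the housing's top; axes turn with the cover, -x from the pivot to the peg.
- glue: Bystander, loose: capped glue bottle, 56 mm across, 170 mm tall. Origin at the centre of its underside.
- handscrew: Bystander, loose: wooden handscrew clamp lying flat, 200 mm jaws, 270 mm over its handles, 36 mm high. Origin at the centre of its underside.
- offcut: Bystander, loose: dark wood offcut 110 x 35 x 22 mm. Origin at the centre of its underside.
- screwdriver: Bystander, loose: screwdriver lying flat along its own x, handle to -x. Origin at the centre of its underside (lying).
- jar: Bystander, loose: jar with a steel cap, 60 mm across, 70 mm tall. Origin at the centre of its underside.
- wedge: Bystander, loose: flat scrap of wood 90 x 50 x 12 mm. Origin at the centre of its underside.

How it is judged:
By the outcome, as a careful person would: the job done as asked, in the order asked, and still so for the second after the job is handed in, with the robot touching nothing.
It also fails if it takes over 64 s, if anything falls off the work surface, if the arm or the gripper's body presses on something with over 40 N, if the wrist force passes 120 N, or if a joint passes its speed limit or range.

ROBOT

A 7-joint arm with a two-finger parallel gripper is mounted at the origin on the work surface. World frame = base frame: x ahead of the robot, y to its left, z up, the work surface at z = 0. Lengths are in mm, angles in rad, forces in N, time in s.
With the tool pointing down it reaches from about 400 to 875 mm from the base axis. Payload 4.4 kg.
Tool frame: the origin (TCP) lies midway between the tips of the shut fingers; the grasp point (between the pads) lies 19 mm behind it; z points along the fingers, y is the line along which they close (so a half turn about z gives the same grasp; the last joint's range is limited). The gripper opens to 85 mm and grips with 20 to 120 N. Pads are 22 mm wide; open, the fingers measure 114 mm over their backs; the gripper's body (76 mm by 85 mm) begins 54 mm behind the grasp point. The pads swing forward as they close: fully open they stand 13 mm farther back than shut.
Start: joints at [-1.2, 0.628, 0.038, 1.517, -0.027, 0.996, -0.02], TCP at [274.956, 588.996, 231.313] pointing down, gripper open.
Joint ranges: [-3.06, 3.06], [-0.37, 2.12], [-1.25, 1.32], [0.18, 2.47], [-1.1, 4.24], [0.23, 1.98], [-2.94, 2.94]. Speed limits (rad/s): [2.57, 2.57, 3.14, 3.14, 3.14, 3.14, 3.14].

INTERFACE

Orientations are given as [roll, pitch, yaw] about the fixed x, y, z axes, in that order (R = Rz(yaw) Ry(pitch) Rx(roll)).
In Python, from cell import ctrl gives the robot as it stands.
- The arm moves only by the shell command python3 -m handwheel 'ROWS'. ROWS is JSON, a list of rows, each a list of 3 entries, a list of its own where there are three numbers: the turn, a rotation vector about the tool's x, y, z in degrees, then the shift along the tool's x, y, z in m, then the closure, from 0 (fully open) to 1 (shut). A call has 1 to 5 rows; each row shifts and turns the commanded pose from where the row before left it, along the tool's axes as they then stand; what a row does not reach is not made up. A row lasts 1/12 s, in which the tool goes at most 41.7 mm and 7.16 degrees, less where a joint would pass 70% of its speed; a pose out of reach is approached as far as the arm can. A call is refused whole if a number of a shift passes 0.0417 or a number of a turn 7.16, either way. A call with a gripper value outside its range is refused whole. The fingers move at their own pace and stop on an object; the grip force is fixed at half the most. Time passes only in rows, so rows that do not move let the fingers close. It gives the time, the measured TCP pose, the force, the opening and the grip force at its end, in the units of the state.
- ctrl.read_state(): the state, without advancing time (a new reading comes with each control period).
- ctrl.get_image(name): name is "scene" or "side" or "wrist"; returns a dict with "pixels" (480x640x3 uint8, red, green, blue), "fx", "fy", "cx", "cy" (pixels), "pose" (4x4, takes a point from camera to world coordinates); the wrist camera has in their place "T_tool_cam" (4x4, takes a point from camera to tool coordinates, whose origin is the TCP and whose axes are the flange's). Camera axes: x right, y up, looking along -z (the intrinsics and any distortion apply to the point x, -y, -z); pixel columns grow to the right and rows downward; lengths in mm; the calibration is good to about 2 mm. A picture is of the moment at which its call begins: read the wrist's pose just before it. There is no depth.
- ctrl.finish_job(): hands the job in; it is judged then, once.
The state is a dict: "clock": time; "qpos": joint angles; "qd": joint speeds; "tau": joint torques, N m; "eef_pos": TCP position; "tool_rot": TCP orientation; "force": force on the tool from outside, world axes, zero at the start; "torque": the same for the moment, N m; "width": finger opening in mm; "gripper_force": force on a finger pad.
Only numpy, scipy, OpenCV 4.12 (cv2) and the standard library are available. Lean on these libraries where they do the work, as an engineer would, in place of code of your own. Each camera call takes 0.05 s, during which the arm holds its last target. There are 200 camera calls.

## Working session

There is one attempt and no reset: what is moved stays moved. The work goes in short steps, Python scripts to look and compute and a shell command to move; the robot and the scene stay as the last step left them, time stands still between calls to the robot, and variables do not carry over. Pictures are saved under pics/ and viewed, at most 10 in all, crops included, and the job is handed in when it is done.

```bash
mkdir -p pics; cat > h.py <<'E'
import numpy as np, cv2
from cell import ctrl
def snap(n,f=None):
    s=ctrl.read_state(); im=ctrl.get_image(n)
    if f: cv2.imwrite(f'pics/{f}.png',im['pixels'][:,:,::-1])
    return s,im
E
python3 - <<'E'
from h import *
s,a=snap('scene','scene0');_,b=snap('side','side0')
print({k:(np.round(v,3).tolist()) for k,v in s.items()})
for i in(a,b):print(i['fx'],i['cx'],i['cy'],[k for k in i],np.round(i['pose'],3).tolist())
E
```

```text
{'clock': 0.0, 'qpos': [-1.2, 0.629, 0.038, 1.518, -0.027, 0.996, -0.02], 'qd': [-0.0, -0.0, 0.001, 0.002, -0.0, -0.0, 0.001], 'tau': [-0.001, -56.339, 1.226, -19.345, 0.011, 0.011, -0.0], 'eef_pos': [274.694, 588.391, 230.376], 'tool_rot': [-3.14, 0.0, 2.705], 'force': [0.52, -0.464, 0.347], 'torque': [0.003, 0.011, -0.007], 'gripper_force': 0.0, 'width': 85.573}
580.4643853466284 325.97489273700023 240.73456785657353 ['pixels', 'fx', 'fy', 'cx', 'cy', 'pose'] [[-0.546, -0.578, 0.607, 1447.294], [0.838, -0.388, 0.385, 604.557], [0.013, 0.718, 0.696, 1203.584], [0.0, 0.0, 0.0, 1.0]]
624.876835496306 304.0393473791139 235.35016061077633 ['pixels', 'fx', 'fy', 'cx', 'cy', 'pose'] [[-0.978, 0.167, -0.128, 308.934], [-0.21, -0.713, 0.669, 1075.813], [0.02, 0.681, 0.732, 1301.682], [0.0, 0.0, 0.0, 1.0]]
```

View pics/scene0.png

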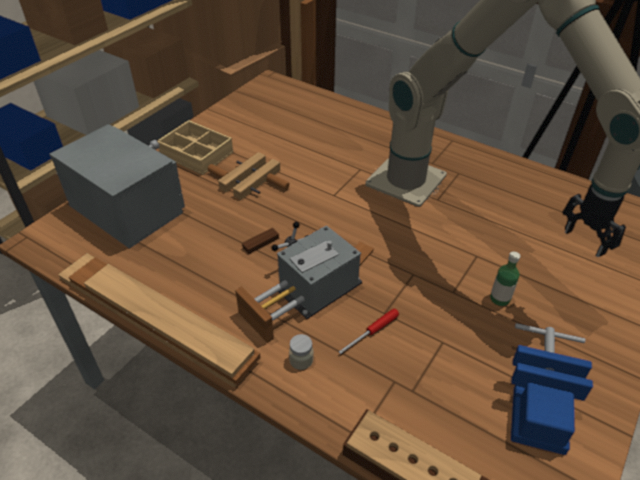

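View pics/side0.png

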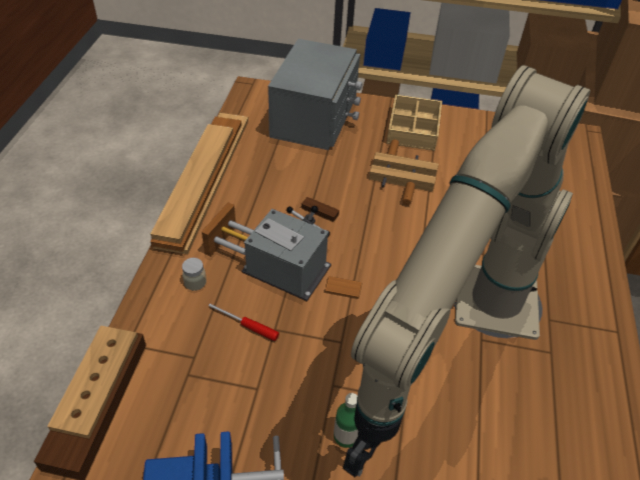

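```bash
python3 - <<'E'
from h import *
a=cv2.imread('pics/scene0.png')[200:330,240:370];b=cv2.imread('pics/side0.png')[180:310,205:335]
cv2.imwrite('pics/crop1.png',cv2.resize(np.hstack([a,b]),None,fx=3.07,fy=3.07,interpolation=cv2.INTER_CUBIC))
E
```

```text
(no output)
```

View pics/crop1.png

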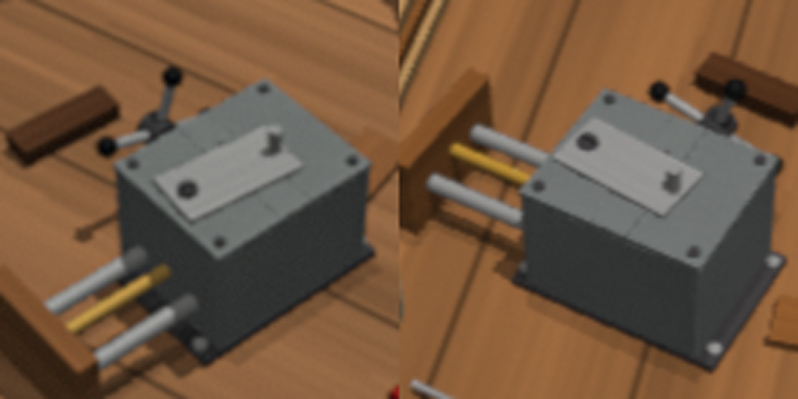

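```bash
cat >> h.py <<'E'
def ray(im,uv,pose=None):
    P=im['pose'] if pose is None else pose
    d=np.array([(uv[0]-im['cx'])/im['fx'],-(uv[1]-im['cy'])/im['fy'],-1]); d=P[:3,:3]@d
    return P[:3,3],d/np.linalg.norm(d)
def tri(r1,r2):
    A=sum(np.eye(3)-np.outer(d,d) for _,d in(r1,r2));b=sum((np.eye(3)-np.outer(d,d))@o for o,d in(r1,r2))
    return np.linalg.solve(A,b)
def onz(r,z): return r[0]+r[1]*(z-r[0][2])/r[1][2]
def toolpose(s):
    from scipy.spatial.transform import Rotation as R
    T=np.eye(4);T[:3,:3]=R.from_euler('xyz',s['tool_rot']).as_matrix();T[:3,3]=s['eef_pos'];return T
E
python3 - <<'E'
from h import *
_,a=snap('scene');_,b=snap('side')
P=dict(pivot=(187,188,188,142),peg=(275,132,273,178),s1=(133,163,211,99),s2=(264,89,361,160),s3=(352,160,295,252),s4=(220,243,140,186),ballup=(172,76,338,88),ballf=(108,147,260,90),hub=(155,125,319,122))
W={k:tri(ray(a,(240+v[0]/3.07,200+v[1]/3.07)),ray(b,(205+v[2]/3.07,180+v[3]/3.07))) for k,v in P.items()}
for k,v in W.items():print(k,v.round(1))
x=W['s1']+W['s4']-W['s2']-W['s3'];y=W['s3']+W['s4']-W['s1']-W['s2']
print('yaw',np.arctan2(x[1],x[0]),np.arctan2(-y[0],y[1]),'center',sum(W[k] for k in('s1','s2','s3','s4'))/4)
i=ctrl.get_image('wrist');print(i['fx'],i['cx'],i['cy'],i['T_tool_cam'].round(3).tolist())
E
```

```text
pivot [615.    2.4 136.4]
peg [533.2  37.4 151.6]
s1 [610.3 -57.1 129.5]
s2 [470.6 -15.8 129. ]
s3 [503.1  94.9 128.5]
s4 [643.4  54.  127.8]
ballup [505.7 -90.7 133.4]
ballf [ 579.4 -109.2   95.7]
hub [522.4 -98.7  80.7]
yaw -0.2855864341356748 -0.2869595408023768 center [556.84825182  19.00111169 128.6919244 ]
333.41148598655957 320.25532706585875 243.38873717573156 [[0.0, 0.955, 0.296, 74.646], [1.0, -0.0, 0.001, -0.219], [0.001, 0.296, -0.955, -143.231], [0.0, 0.0, 0.0, 1.0]]
```

```bash
R='x'; 
python3 -m handwheel '[[[0,0,0],[-0.0276,-0.025,0],1],[[0,0,0],[-0.0276,-0.025,0],1],[[0,0,0],[-0.0276,-0.025,0],1],[[0,0,0],[-0.0276,-0.025,0],1],[[0,0,0],[-0.0276,-0.025,0],1]]'
python3 -m handwheel '[[[0,0,0],[-0.0276,-0.025,0],1],[[0,0,0],[-0.0276,-0.025,0],1],[[0,0,0],[-0.0276,-0.025,0],1],[[0,0,0],[-0.0276,-0.025,0],1],[[0,0,0],[-0.0276,-0.025,0],1]]'
python3 -m handwheel '[[[0,0,0],[-0.0276,-0.025,0],1],[[0,0,0],[-0.0276,-0.025,0],1],[[0,0,0],[-0.0276,-0.025,0],1],[[0,0,0],[-0.0276,-0.025,0],1],[[0,0,0],[-0.0276,-0.025,0],1]]'
python3 -m handwheel '[[[0,0,0],[-0.0276,-0.025,0],1],[[0,0,0],[-0.0276,-0.025,0],1],[[0,0,0],[0,0,0],1],[[0,0,0],[0,0,0],1]]'
python3 - <<'E'
from h import *
s,i=snap('wrist','w1')
print(s['clock'],s['eef_pos'],s['tool_rot'],np.round(s['qpos'],2))
E
```

```text
clock: 0.67
eef_pos: [347.5, 415.7, 231.3]
tool_rot: [3.142, 0.0, 2.705]
force: [0.9, -0.4, -0.6]
width: 25.3
gripper_force: 0.0
clock: 1.08
eef_pos: [419.7, 244.0, 231.5]
tool_rot: [3.141, 0.0, 2.705]
force: [-0.1, -0.2, -0.8]
width: 0.2
gripper_force: 0.0
clock: 1.5
eef_pos: [491.8, 72.3, 231.5]
tool_rot: [3.141, 0.0, 2.705]
force: [1.2, 1.0, -0.4]
width: 0.6
gripper_force: 0.0
clock: 1.83
eef_pos: [520.8, 2.6, 231.2]
tool_rot: [-3.141, 0.001, 2.699]
force: [-0.8, 0.7, 0.1]
width: -0.2
gripper_force: 0.0
1.8333 [520.78162979   2.56036528 231.18100605] [-3.14085497e+00  5.32601328e-04  2.69924126e+00] [-0.12  0.45  0.09  1.88 -0.05  0.82  1.12]
```

View pics/w1.png

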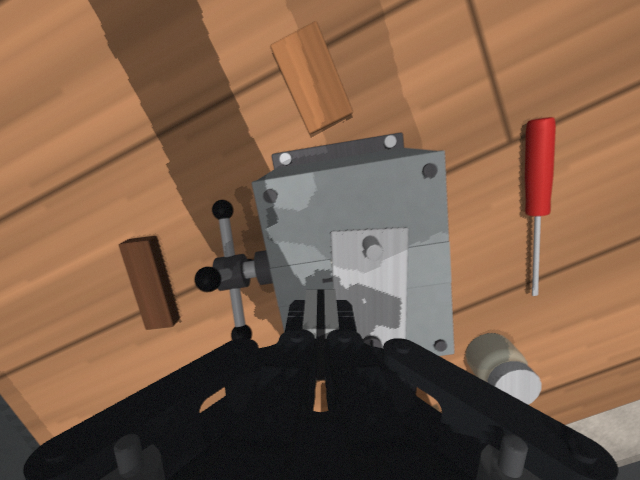

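The wrist view shows the peg top at about (368,243), wheel hub at about (230,272) with balls at (223,210), (208,279) and (241,335), and the finger tips at (320,300) just behind the peg, clear of everything.

```bash
python3 - <<'E'
from h import *
s=ctrl.read_state();i=ctrl.get_image('wrist');T=toolpose(s)@i['T_tool_cam']
for n,uv,z in(('peg',(368,243),159.5),('pegbase',(374,252),137),('s2',(270,196),130),('s3',(429,171),130),('s4',(440,345),130),('balltop',(208,279),133),('ballback',(223,210),62),('ballfr',(241,335),95)):
    p=onz(ray(i,uv,T),z);print(n,p.round(1),'tool',(toolpose(s)[:3,:3].T@(p-s['eef_pos'])).round(1))
E
```

```text
peg [526.   37.3 159.5] tool [ 8.4 31.8 71.6]
pegbase [542.1  38.8 137. ] tool [-5.6 40.  94.1]
s2 [472.1 -13.8 130. ] tool [ 35.5 -37.3 101.1]
s3 [504.7  98.1 130. ] tool [ 53.5  77.8 101.2]
s4 [645.4  57.7 130. ] tool [-91.  101.  101.1]
balltop [509.1 -87.5 133. ] tool [-29.3 -88.4  98.1]
ballback [470.4 -74.5  62. ] tool [ 11.2 -93.  169.1]
ballfr [ 581.5 -108.3   95. ] tool [-103.7  -76.4  136. ]
```

```bash

python3 -m handwheel '[[[0,0,0],[0,0,0.029],1],[[0,0,0],[0,0,0.029],1],[[0,0,0],[0,0,0.029],1],[[0,0,0],[0,0,0],1],[[0,0,0],[0,0.012,0],1]]'
python3 -m handwheel '[[[0,0,7],[0.003,0.0103,0],1],[[0,0,7],[0.003,0.0103,0],1],[[0,0,7],[0.003,0.0103,0],1],[[0,0,7],[0.003,0.0103,0],1],[[0,0,0],[0,0,0],1]]'
python3 - <<'E'
from h import *
s,i=snap('wrist','w2');T=toolpose(s)
print(s['eef_pos'],s['tool_rot'],(T[:3,:3].T@(s['eef_pos']-np.array([615,3,143]))).round(1))
E
```

```text
clock: 2.35
eef_pos: [523.1, 15.7, 143.6]
tool_rot: [-3.138, -0.004, 2.704]
force: [-0.1, -0.8, 0.6]
width: -0.2
gripper_force: 0.0
clock: 2.77
eef_pos: [541.7, 60.8, 146.4]
tool_rot: [3.137, 0.001, 2.218]
force: [0.1, 0.0, -0.2]
width: 0.0
gripper_force: 0.0
[541.73736802  60.78889741 146.40791351] [3.13660982e+00 9.24606553e-04 2.21813787e+00] [ 90.3 -23.6  -3.6]
```

View pics/w2.png

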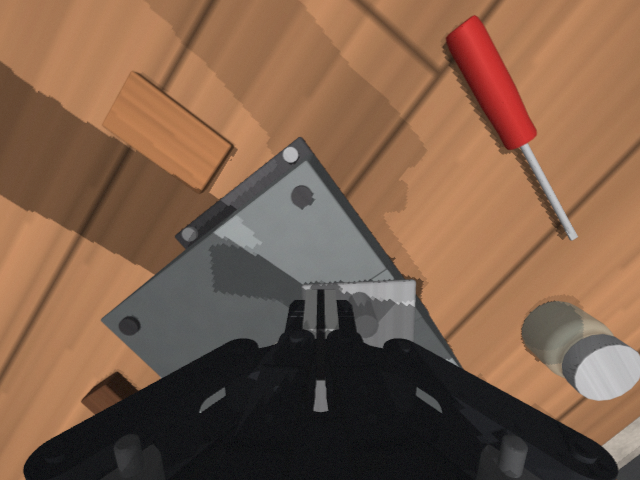

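The cover turns with the peg resting on the finger's right side at about (362,312), free edge at row 283; continuing along the same arc.

```bash

python3 -m handwheel '[[[0,0,7],[0.0025,0.0103,0.002],1],[[0,0,7],[0.0025,0.0103,0],1],[[0,0,7],[0.0025,0.0103,0],1],[[0,0,7],[0.0025,0.0103,0],1],[[0,0,0],[0,0,0],1]]'
python3 -m handwheel '[[[0,0,7],[0.0025,0.0103,0],1],[[0,0,7],[0.0025,0.0103,0],1],[[0,0,7],[0.0025,0.0103,0],1],[[0,0,7],[0.0025,0.0103,0],1],[[0,0,0],[0,0,0],1]]'
python3 - <<'E'
from h import *
s=ctrl.read_state();T=toolpose(s)
print((T[:3,:3].T@(s['eef_pos']-np.array([615,3,143]))).round(1))
E
```

```text
clock: 3.23
eef_pos: [573.2, 85.5, 143.3]
tool_rot: [3.139, -0.001, 1.73]
force: [1.0, 0.2, 0.7]
width: 0.0
gripper_force: 0.0
clock: 3.65
eef_pos: [613.8, 93.0, 142.8]
tool_rot: [3.14, -0.001, 1.242]
force: [0.1, 0.8, 0.2]
width: 0.2
gripper_force: 0.0
[ 84.8 -30.1   0.3]
```

```bash

python3 -m handwheel '[[[0,0,0],[0,-0.02,0],1],[[0,0,-2.5],[0,-0.014,-0.03],1],[[0,0,0],[0,0,-0.035],1],[[0,0,0],[-0.02,0,-0.025],1],[[0,0,0],[-0.037,0,0],1]]'
python3 -m handwheel '[[[0,0,0],[-0.037,0,0],1],[[0,0,0],[-0.037,0,0],1],[[0,0,0],[-0.037,0,0],1],[[0,0,0],[-0.037,0,0],1],[[0,0,0],[0,0,0],1]]'
python3 -m handwheel '[[[0,0,0],[0,0,0],1]]'
python3 - <<'E'
from h import *
s,i=snap('wrist','w3');print(np.round(s['qpos'],2))
E
```

```text
clock: 4.07
eef_pos: [567.7, 52.2, 237.4]
tool_rot: [3.132, -0.006, 1.298]
force: [1.0, -1.2, 0.7]
width: -0.0
gripper_force: 0.0
clock: 4.48
eef_pos: [518.3, -102.8, 233.8]
tool_rot: [3.14, 0.005, 1.278]
force: [0.9, -0.0, 0.6]
width: -0.3
gripper_force: 0.0
clock: 4.57
eef_pos: [520.6, -96.4, 233.2]
tool_rot: [3.141, 0.0, 1.283]
force: [-1.3, 0.4, 0.1]
width: 0.1
gripper_force: 0.0
[-0.26  0.51  0.58  1.86 -0.35  0.87  0.2 ]
```

View pics/w3.png

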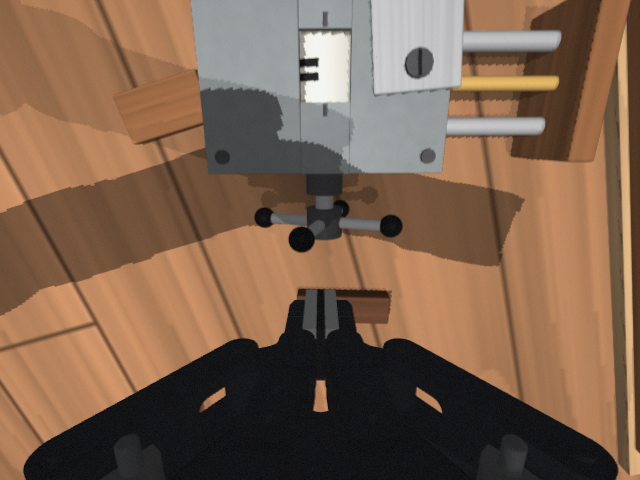

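The window shows two bars at its left (308,62 to 308,77), index marks at (325,18) and (325,110), so the counter is about 1.26. The cover is clear (left edge x≈375 against window right edge 352). Top ball is at (302,239).

```bash
python3 - <<'E'
from h import *
s=ctrl.read_state();i=ctrl.get_image('wrist');T=toolpose(s)@i['T_tool_cam']
f=lambda uv,z:onz(ray(i,uv,T),z)
c=(f((325,18),130)+f((325,110),130))/2; d=f((428,156),130)-f((222,157),130); yaw=np.arctan2(d[1],d[0])
print('win',c,'yaw',yaw)
ex=np.array([np.cos(yaw),np.sin(yaw)]);ey=np.array([-ex[1],ex[0]])
for n,uv,z in(('top',(302,239),135),('left',(264,217),60),('right',(391,226),96)):
    p=f(uv,z)[:2]-c[:2];print(n,p@ex,p@ey)
t=s['eef_pos'][:2]-c[:2];print('tcp',t@ex,t@ey,s['eef_pos'],s['tool_rot'])
E
```

```text
win [559.63996753  22.16756236 130.        ] yaw -0.28091862403945816
top -17.472646627647137 -118.32171788744321
left -58.246750881585236 -118.07700547102377
right 57.52330629148471 -118.46318570124645
tcp -4.55028571862348 -122.26020502615063 [521.37282647 -94.03867133 232.86707954] [ 3.14112573e+00 -8.39189284e-04  1.28506755e+00]
```

```bash

python3 -m handwheel '[[[0,0,0],[0.004,-0.025,0],1],[[0,0,0],[0,-0.025,0],1],[[0,0,0],[0,0,0.037],1],[[0,0,0],[0,0,0.037],1],[[0,0,0],[0,0,0.036],1]]'
python3 -m handwheel '[[[0,0,0],[0,0.0068,-0.001],1],[[0,0,0],[0,0.0068,0],1],[[0,0,0],[0,0.0068,-0.001],1],[[0,0,0],[0,0.0068,-0.001],1],[[0,0,0],[0,0.0068,0],1]]'
python3 -m handwheel '[[[0,0,0],[0,0.0068,0.001],1],[[0,0,0],[0,0.0068,0.002],1],[[0,0,0],[0,0.0068,0.0025],1],[[0,0,0],[0,0.0068,0.004],1],[[0,0,0],[0,0.0068,0.0045],1]]'
python3 -m handwheel '[[[0,0,0],[0,0,0],1],[[0,0,0],[0,0,0],1]]'
python3 - <<'E'
from h import *
s,i=snap('wrist','w4')
c=np.array([559.6,22.2]);y=-.281;t=s['eef_pos'][:2]-c
print(t@[np.cos(y),np.sin(y)],t@[-np.sin(y),np.cos(y)],s['eef_pos'][2])
E
```

```text
clock: 5.08
eef_pos: [476.1, -72.7, 121.7]
tool_rot: [3.139, -0.002, 1.29]
force: [0.3, 0.6, -0.9]
width: -0.1
gripper_force: 0.0
clock: 5.5
eef_pos: [510.0, -84.8, 127.4]
tool_rot: [3.138, -0.001, 1.284]
force: [-2.4, 1.9, 1.6]
width: 0.0
gripper_force: 1.2
clock: 5.92
eef_pos: [541.1, -94.8, 110.9]
tool_rot: [-3.142, 0.0, 1.282]
force: [-1.9, 0.6, 1.2]
width: 0.0
gripper_force: 1.3
clock: 6.08
eef_pos: [541.0, -94.9, 110.7]
tool_rot: [3.141, 0.001, 1.282]
force: [0.3, -0.0, 0.5]
width: 0.2
gripper_force: 0.0
14.645039246951585 -117.66828562763607 110.71226215757726
```

View pics/w4.png

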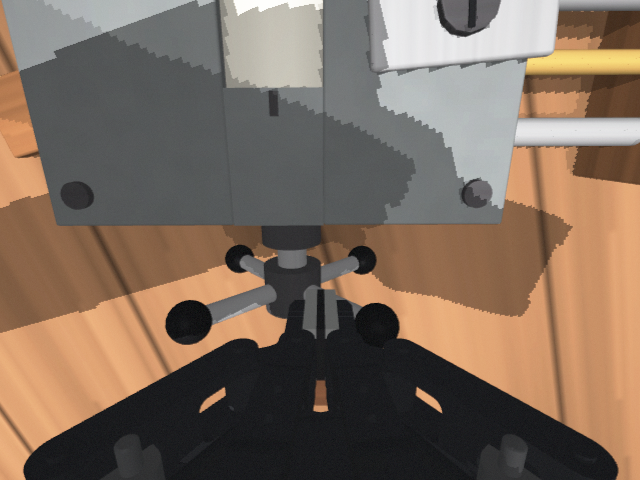

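The left ball is now at (189,322) and the pushed ball at (377,325), symmetric about the hub: next go behind the left ball and push it up its arc.

```bash

python3 -m handwheel '[[[0,0,0],[0,-0.003,-0.03],1],[[0,0,0],[0,0,-0.032],1],[[0,0,0],[0,-0.031,0],1],[[0,0,0],[0,-0.031,0],1],[[0,0,0],[0,-0.03,0],1]]'
python3 -m handwheel '[[[0,0,0],[0,0,0],1],[[0,0,0],[0,0,0.033],1],[[0,0,0],[0,0,0.033],1],[[0,0,0],[0,0.0065,0],1],[[0,0,0],[0,0.0065,0],1]]'
python3 -m handwheel '[[[0,0,0],[0,0.0065,-0.0055],1],[[0,0,0],[0,0.0065,-0.004],1],[[0,0,0],[0,0.0065,-0.003],1],[[0,0,0],[0,0.006,-0.0025],1],[[0,0,0],[0,0.006,-0.001],1]]'
python3 -m handwheel '[[[0,0,0],[0,0,0],1],[[0,0,0],[0,0,0],1]]'
cat > m.py <<'E'
from h import *
import sys
s,i=snap('wrist',sys.argv[1])
c=np.array([559.6,22.2]);y=-.281;ex=np.array([np.cos(y),np.sin(y)]);ey=np.array([-ex[1],ex[0]]);t=s['eef_pos'][:2]-c
print(t@ex,t@ey,s['eef_pos'][2])
T=np.linalg.inv(toolpose(s)@i['T_tool_cam'])
def px(a,b,z):
    q=T@np.append(np.append(c+a*ex+b*ey,z),1);return (i['cx']+i['fx']*q[0]/-q[2], i['cy']+i['fy']*q[1]/q[2])
print('window corners px',[np.round(px(a,b,130)) for a in(-17,17) for b in(-22,22)])
E
python3 m.py w5
```

```text
clock: 6.55
eef_pos: [448.6, -67.3, 173.8]
tool_rot: [3.14, -0.0, 1.282]
force: [-0.3, -0.1, -0.1]
width: -0.1
gripper_force: 0.0
clock: 6.97
eef_pos: [461.4, -71.4, 106.9]
tool_rot: [-3.139, 0.001, 1.281]
force: [0.2, -0.3, -0.3]
width: 0.0
gripper_force: 1.2
clock: 7.38
eef_pos: [492.8, -80.4, 126.1]
tool_rot: [3.14, -0.001, 1.282]
force: [-3.3, 1.2, 2.7]
width: 0.2
gripper_force: 1.7
clock: 7.55
eef_pos: [494.2, -80.7, 125.0]
tool_rot: [3.137, -0.0, 1.283]
force: [0.9, -0.8, 0.4]
width: 0.3
gripper_force: 0.0
-34.26109423816038 -116.99225608857618 125.016062912465
window corners px [array([362.,  85.]), array([366., -57.]), array([452.,  84.]), array([466., -58.])]
```

View pics/w5.png

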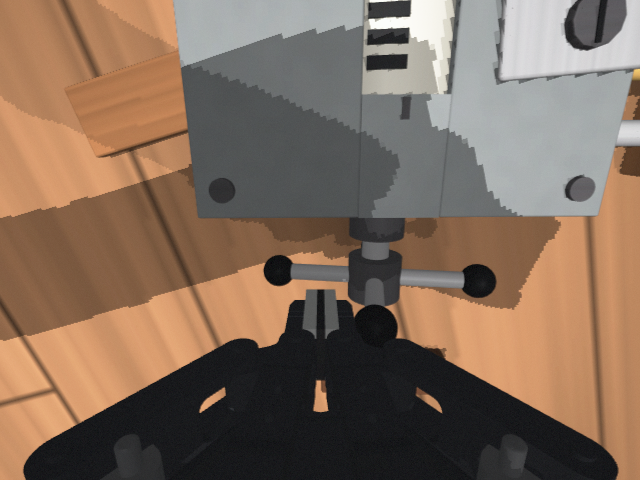

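Three bars now show at (388,10), (388,36), (387,62), left of the index mark (405,107); about 0.15–0.2 rad still to go.

```bash

python3 -m handwheel '[[[0,0,0],[0,0.002,0],1],[[0,0,0],[0,0.002,0],1],[[0,0,0],[0,0.002,0],1],[[0,0,0],[0,0.002,0],1],[[0,0,0],[0,0,0],1]]'
cat > b.py <<'E'
from m import *
g=cv2.cvtColor(i['pixels'],cv2.COLOR_RGB2GRAY)
P=np.array([px(a,b,130) for a,b in((-16,-21),(16,-21),(16,21),(-16,21))]).astype(np.int32)
m=np.zeros_like(g);cv2.fillPoly(m,[P],255);m&=((g<60)*255).astype(np.uint8)
n,_,st,ce=cv2.connectedComponentsWithStats(m)
f=lambda uv,z:(onz(ray(i,uv,np.linalg.inv(T)),z)[:2]-c)
for k in range(1,n):
    if st[k,4]>60:print('bar',ce[k].round(1),st[k],'housing',f(ce[k],120)@ex,f(ce[k],120)@ey)
# index mark
Q=np.array([px(a,b,130) for a,b in((-8,-36),(8,-36),(8,-24),(-8,-24))]).astype(np.int32)
m=np.zeros_like(g);cv2.fillPoly(m,[Q],255);m&=((g<50)*255).astype(np.uint8)
n,_,st,ce=cv2.connectedComponentsWithStats(m)
for k in range(1,n):
    if st[k,4]>15:print('mark',ce[k].round(1),st[k],f(ce[k],130)@ex,f(ce[k],130)@ey)
E
python3 b.py w6
```

```text
clock: 8.02
eef_pos: [500.0, -82.4, 123.2]
tool_rot: [-3.141, 0.0, 1.282]
force: [-1.2, 0.7, 1.5]
width: 0.2
gripper_force: 0.8
-28.271054869994813 -117.03513655556851 123.17443284240291
window corners px [array([346.,  84.]), array([348., -60.]), array([437.,  83.]), array([450., -61.])]
bar [383.9   6.8] [364   0  42  16 605] housing -2.50811265652036 5.894860516830009
bar [383.   34.2] [363  27  41  16 614] housing -2.42069149789503 -3.145081387857688
bar [381.9  60.3] [362  53  41  15 569] housing -2.4231437679662062 -12.146051394041876
```

```bash
sed -i 's/g<50/g<75/' b.py
python3 -m handwheel '[[[0,0,0],[0,0.0015,0],1],[[0,0,0],[0,0.0015,0],1],[[0,0,0],[0,0,0],1],[[0,0,0],[0,0,0],1]]'
python3 b.py w7
```

```text
clock: 8.4
eef_pos: [503.0, -83.3, 123.3]
tool_rot: [3.141, 0.0, 1.282]
force: [-1.7, 0.2, 1.4]
width: -0.0
gripper_force: 0.6
-25.15429466575243 -117.09470861108079 123.27370763529113
window corners px [array([338.,  84.]), array([339., -60.]), array([429.,  83.]), array([441., -61.])]
bar [381.6   6.8] [361   0  42  15 606] housing -0.24087290166566797 5.869441709073516
bar [380.4  33.9] [360  27  42  15 616] housing -0.314484206140318 -3.096014149587284
bar [379.7  60.3] [360  53  41  15 557] housing -0.15698108078503945 -12.169828059820524
mark [382.9 107. ] [379  96   9  23 165] 0.1872484403540853 -30.08433417846192
```

Bars sit within 0.5 mm of the index mark. Back off, rise and verify.

```bash

python3 -m handwheel '[[[0,0,0],[0,-0.008,0],1],[[0,0,0],[0,-0.012,0],1],[[0,0,0],[0,0,-0.037],1],[[0,0,0],[0,0,-0.037],1],[[0,0,0],[0,0,-0.036],1]]'
python3 -m handwheel '[[[0,0,0],[0,0.025,0],1],[[0,0,0],[0,0.02,0],1],[[0,0,0],[0,0,0],1],[[0,0,0],[0,0,0],1],[[0,0,0],[0,0,0],1]]'
python3 b.py w8
```

```text
clock: 8.87
eef_pos: [482.6, -77.7, 234.4]
tool_rot: [-3.141, 0.001, 1.282]
force: [1.3, 0.4, -0.3]
width: -0.4
gripper_force: 0.0
clock: 9.28
eef_pos: [525.4, -90.2, 232.8]
tool_rot: [-3.14, 0.0, 1.282]
force: [-0.3, 0.3, 0.2]
width: -0.0
gripper_force: 0.0
-1.6761640455660334 -117.47685912688993 232.7656634488255
window corners px [array([296., 109.]), array([294.,  36.]), array([346., 109.]), array([347.,  36.])]
bar [319.6  66.9] [309  64  22   7 149] housing -0.5762998509318707 5.807845550930167
bar [320.  81.] [310  78  21   7 146] housing -0.36890601888605973 -3.039072883551946
bar [320.3  95. ] [310  92  21   7 138] housing -0.27636706607760725 -12.032241625623808
```

View pics/w8.png

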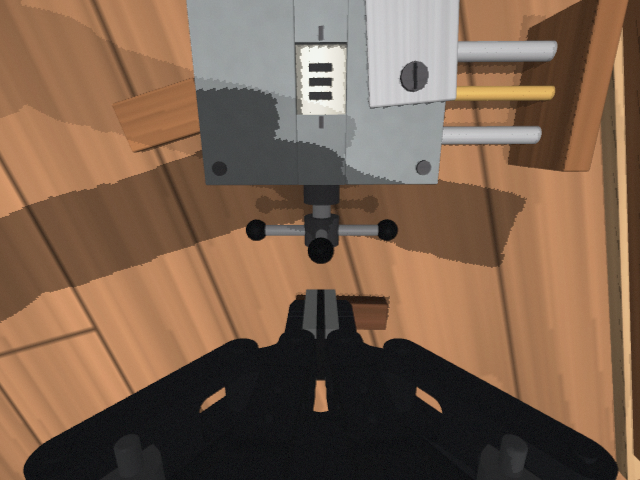

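Three bars are centred at (320,81) between the index marks (321,33) and (321,122). The wheel's side balls are level, the cover is clear (its left edge is at about x=368), and the robot is touching nothing.

```bash
python3 -c "
from cell import ctrl
print(ctrl.finish_job())"
```

```text
the job is handed in; nothing more can be done
None
```

The job is handed in: the cover is swung open to about 1.5 rad, clear of the whole window, and the drum shows three bars centred to within about 0.5 mm. The loose things were not touched, and it took about 9 s of the 64 s allowed.

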